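# Unhasp and open the standards chest

### The arm

A 7-joint arm with a two-finger parallel gripper is mounted at the origin on the work surface. World frame = base frame: x ahead of the robot, y to its left, z up, the work surface at z = 0. Lengths are in mm, angles in rad, forces in N, time in s.
With the tool pointing down it reaches from about 400 to 875 mm from the base axis. Payload 4.4 kg.
Tool frame: the origin (TCP) lies at the very end of the fingers, on their centre line; the grasp point (between the pads) lies 19 mm behind it; y points along the fingers, z is the direction in which the jaws open and shut, and the axes are right-handed (so a half turn about y gives the same grasp; the last joint's range is limited). The gripper opens to 85 mm and grips with 20 to 120 N. Pads are 22 mm wide; open, the fingers measure 114 mm over their backs; the gripper's body (76 mm by 85 mm) begins 54 mm behind the grasp point. The pads swing forward as they close: fully open they stand 13 mm farther back than shut.
Start: joints at [1.12, 0.628, 0.038, 1.517, -0.027, 0.996, -0.02], TCP at [244.021, -602.471, 231.313] pointing down, gripper open.
Joint ranges: [-3.06, 3.06], [-0.37, 2.12], [-1.25, 1.32], [0.18, 2.47], [-1.1, 4.24], [0.23, 1.98], [-2.94, 2.94]. Speed limits (rad/s): [2.57, 2.57, 3.14, 3.14, 3.14, 3.14, 3.14].

### API

Orientations are given as [roll, pitch, yaw] about the fixed x, y, z axes, in that order (R = Rz(yaw) Ry(pitch) Rx(roll)).
In Python, from cell import read_state, get_image, finish_job gives the robot as it stands. The module is installed in compiled form; this text tells all that it offers.
- The arm moves only by the tool servo_tool, never from a script. Its argument "increments" is a list of rows, each an object of numbers: "dx", "dy", "dz": the shift along the world's x, y, z in cm; "ax", "ay", "az": the turn, a rotation vector about the world's x, y, z in rad; "claw": the closure, from -1 (fully open) to 1 (shut). A call has 1 to 8 rows; each row is the pose to reach, as a shift and turn from the pose commanded when the call began; what a row does not reach only later rows make up. A row lasts 1/12 s, in which the tool goes at most 41.7 mm and 7.16 degrees, less where a joint would pass 70% of its speed; a pose out of reach is approached as far as the arm can. A call with a gripper value outside its range is refused whole. The fingers move at their own pace and stop on an object; the grip force is fixed at half the most. Time passes only in rows, so rows that repeat a pose let the fingers close. It gives the time, the measured TCP pose, the force and the opening at its end, in the units of the state.
- read_state(): the state, without advancing time (a new reading comes with each control period).
- get_image(name): name is "side" or "top" or "wrist"; returns a dict with "color" (480x640x3 uint8, red, green, blue), "fov_y" (degrees; the focal length in pixels is half the picture's height over the tangent of half this angle, whatever the lens; pixels are square), "cx", "cy" (the principal point, pixels), "R" (3x3) and "t" (3): a world point X has camera coordinates R X + t. Camera axes: x right, y down, z forward; pixel columns grow to the right and rows downward; lengths in mm; the calibration is good to about 2 mm. A picture is of the moment at which its call begins. There is no depth.
- finish_job(): hands the job in, once; it reports no verdict.
The state is a dict: "clock": time; "qpos": joint angles; "qd": joint speeds; "tau": joint torques, N m; "eef_pos": TCP position; "tool_rot": TCP orientation; "force": force on the tool from outside, world axes, zero at the start; "torque": the same for the moment, N m; "width": finger opening in mm.
Only numpy, scipy, OpenCV 4.12 (cv2) and the standard library are available. Lean on these libraries where they do the work, as an engineer would, in place of code of your own. Each camera call takes 0.05 s, during which the arm holds its last target.

### The job

Two reagent chests stand on the bench. On the one with the yellow lid, flip the steel hasp off its staple and swing it right over so that it hangs down in front of the chest; only then raise the lid by its red pull to about 60 degrees or more and leave it standing open. Do not touch the chest with the blue lid.

Things in the scene. Friction and masses are not known exactly. Their poses are not given: they have to be found in the camera images.
- std_chest: White chest with the YELLOW lid, fixed to the bench, 180 deep (x) x 240 wide (y) mm; shut lid's top 120 above the bench. Origin: centre of its underside; +x from front (hasp side, facing the robot) to back, z up. The steel hasp lies on the lid at y +60, its slot over a brass staple 19 mm tall; red lid pull at y -60. Positions below are in mm in this frame.
- std_hasp (a joint): Hasp angle, rad: 0 shut, pi/2 upright, 4.2 stop, hanging in front. Axis along y at x -98, z 122. Strap 30 wide, 73 long, pointing +x when shut. Pull: steel cross-bar along y, 12 thick, 40 long, on a 14 wide stem, centre (-28, 60, 148) shut; pinch its ends from above, it pivots in the grip. Free hinge: falls shut if let go before upright, falls over to the front if let go 0.2 rad past it.
- std_lid (a joint): Yellow lid's angle, rad: 0 shut, grows as the front edge rises, stop 1.75. Axis along y at x 90, z 110 (back rim). Pull: red cross-bar along y near the front edge, 12 thick, 40 long, on a 14 wide stem, centre (-75, -60, 148) when shut; pinch its ends from above, it pivots in the grip. Stiff hinge: the lid stays where it is left; about 5 N at the pull raises it.
- spare_chest: The chest with the BLUE lid, to be left alone; in size, hasp and pulls the same as the other. Fixed to the bench; origin at the centre of its underside, +x from its front to its back.

How it is judged (in metres and radians):
On the way, in this order (a step that is already met when the one before it is completed fails the run):
1. the yellow-lidded chest's hasp is swung right over to hang in front (past 189 degrees), its lid still shut (value of joint std_hasp above 3.3 rad and value of joint std_lid below 0.12 rad), for 0.2 s.
2. the yellow lid is raised past 50 degrees (value of joint std_lid above 0.87 rad), for 0.2 s.
At the end, for the whole second after the job is handed in: The yellow-lidded chest's hasp hangs in front of it (past 3.3 rad), its lid stands open by itself more than 0.87 rad (50 degrees) and at rest (value of joint std_hasp above 3.3 rad and value of joint std_lid above 0.87 rad and velocity of joint std_lid between -0.05 and 0.05 rad/s); the robot touches nothing.
It fails at once if the yellow lid is raised (over 0.12 rad) before its hasp is swung clear (value of joint std_lid above 0.12 rad and value of joint std_hasp below 2.5 rad).
It fails at once if the chest with the blue lid is touched (over 2 N) (contact force between the arm and spare_chest above 2 N).
It fails at once if the chest with the blue lid is touched by the fingers (over 2 N) (contact force between the fingers and spare_chest above 2 N).
It also fails if it takes over 48 s, if anything falls off the work surface, if the arm or the gripper's body presses on something with over 40 N, if the wrist force passes 120 N, or if a joint passes its speed limit or range.

## Working session

There is one attempt and no reset: what is moved stays moved. The work goes in short steps, Python scripts to look and compute and a tool call to move; the robot and the scene stay as the last step left them, time stands still between calls to the robot, and variables do not carry over. Pictures are saved under pics/ and viewed, and the job is handed in when it is done.

Besides the shell and the picture viewer there is one more tool, called after ">>>" as a command line: name --argument value ..., lists and objects as JSON in quotes. servo_tool: Moves the arm, as the interface text tells. Its arguments: {"type":"object","properties":{"increments":{"type":"array","items":{"type":"object","properties":{"dx":{"type":"number"},"dy":{"type":"number"},"dz":{"type":"number"},"ax":{"type":"number"},"ay":{"type":"number"},"az":{"type":"number"},"claw":{"type":"number"}}}}},"required":["increments"]}

```bash
mkdir -p pics; python3 - <<'E'
from cell import *
import cv2,pickle
s=read_state();print({k:s[k] for k in('clock','eef_pos','tool_rot','width','force')})
for n in('side','top'):
    d=get_image(n);pickle.dump(d,open(n+'.pkl','wb'));cv2.imwrite(f'pics/{n}0.png',d['color'][:,:,::-1]);print(n,d['fov_y'],d['cx'],d['cy'],d['R'],d['t'],{k for k in d})
E
```

```text
{'clock': 0.0, 'eef_pos': array([ 243.80784983, -601.87632868,  230.4033998 ]), 'tool_rot': array([-1.57268605e+00,  8.23651881e-06, -2.75675495e+00]), 'width': 85.59161775527338, 'force': array([-0.05658563,  0.55414646, -0.32814864])}
side 53.732874155610446 309.67636846012437 238.1842232617661 [[ 0.24953979 -0.96836399 -0.00103532]
 [-0.82543293 -0.21214829 -0.52311909]
 [ 0.50635005  0.13139361 -0.85225897]] [-126.33927276  523.4410534   534.0997643 ] {'color', 'cy', 't', 'R', 'fov_y', 'cx'}
top 42.55705582661717 319.06198300300815 248.2205285075441 [[-0.00323597 -0.99982013 -0.01868786]
 [-0.99831274  0.00431342 -0.05790574]
 [ 0.05797593  0.01846895 -0.99814713]] [ 22.50620299 578.42211834 914.07250679] {'color', 'cy', 't', 'R', 'fov_y', 'cx'}
```

View pics/side0.png

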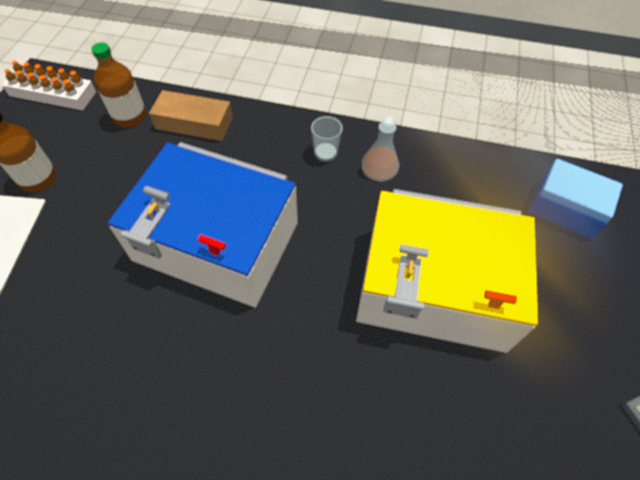

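View pics/top0.png

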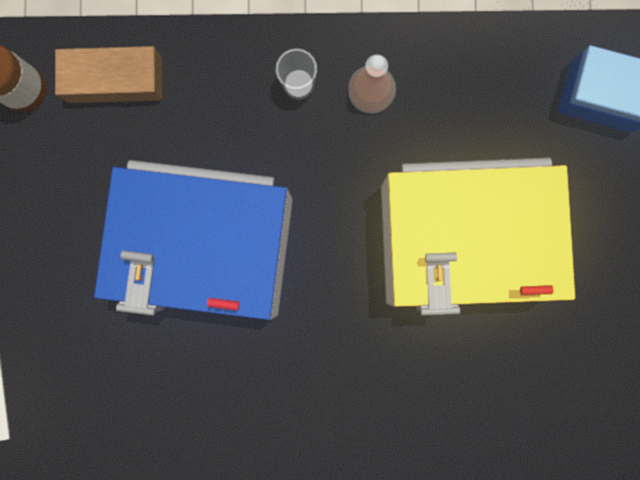

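```bash
cat > h.py <<'E'
import numpy as np,pickle
def proj(d,P):
    f=240/np.tan(np.radians(d['fov_y']/2));c=np.asarray(P)@d['R'].T+d['t']
    return f*c[:,:2]/c[:,2:]+[d['cx'],d['cy']]
def W(p,L):
    L=np.atleast_2d(L);c,s=np.cos(p[2]),np.sin(p[2])
    return np.c_[p[0]+c*L[:,0]-s*L[:,1],p[1]+s*L[:,0]+c*L[:,1],L[:,2]]
E
python3 - <<'E'
from h import *
from scipy.optimize import least_squares
import cv2
T=pickle.load(open('top.pkl','rb'));S=pickle.load(open('side.pkl','rb'))
L=np.array([[90,120,120],[90,-120,120],[-90,-120,120],[-90,120,120],[-28,60,152],[-75,-60,152]],float)
t=np.array([[388,174],[567,166],[575,299],[394,305],[440,258],[537,290]])
s=np.array([[381,195],[535,214],[537,321],[364,290],[413,251],[500,297]])
for w in('top','side','both'):
    def f(p):
        X=W(p,L);r=[]
        if w!='side':r.append((proj(T,X)-t).ravel())
        if w!='top':r.append((proj(S,X)-s).ravel())
        return np.concatenate(r)
    o=least_squares(f,[550,-150,0],x_scale=[100,100,1],loss='soft_l1');print(w,o.x,np.round(f(o.x),1))
p=o.x;np.save('p.npy',p)
print(W(p,[[-28,60,148],[-75,-60,148],[-98,60,122],[90,-60,110]]))
for n,d in(('top',T),('side',S)):
    im=d['color'][:,:,::-1].copy()
    for u in proj(d,W(p,L)):cv2.circle(im,tuple(int(round(v)) for v in u),3,(255,0,255),1)
    cv2.imwrite(f'pics/{n}fit.png',cv2.resize(im[140:340,340:600],None,fx=3,fy=3))
E
```

```text
top [ 5.88336130e+02 -1.97845099e+02  3.53659774e-02] [-0.2 -1.1 -0.4 -0.6  0.   0.7 -0.1  1.6  1.  -0.7 -0.1  0.4]
side [ 5.84623022e+02 -1.98084152e+02  4.11552388e-02] [-1.1 -4.3 -1.3  2.6  1.   3.1 -1.2  0.4  0.9 -1.4  0.9 -1.2]
both [ 5.87646133e+02 -1.97869663e+02  3.87008636e-02] [-0.4 -0.3 -0.6 -0.4  0.2  0.9  0.2  2.4  1.1  0.   0.2  0.8 -0.8 -5.9
 -1.2  1.1  0.7  1.2 -1.  -1.7  1.  -3.3  0.7 -3.2]
[[ 557.34562678 -138.99794331  148.        ]
 [ 515.02376411 -260.72657569  148.        ]
 [ 487.39804173 -141.70632756  122.        ]
 [ 679.90021459 -254.34252709  110.        ]]
```

>>> servo_tool --increments '[{"dx": 2,"dy": 2.9,"az": -0.05,"claw": -1},{"dx": 4,"dy": 5.8,"az": -0.1,"claw": -1},{"dx": 6,"dy": 8.7,"az": -0.15,"claw": -1},{"dx": 8,"dy": 11.6,"az": -0.2,"claw": -1},{"dx": 10,"dy": 14.5,"az": -0.25,"claw": -1},{"dx": 12,"dy": 17.4,"az": -0.3,"claw": -1},{"dx": 14,"dy": 20.3,"az": -0.348,"claw": -1},{"dx": 16,"dy": 23.2,"az": -0.348,"claw": -1}]'

```text
invalid input at $.increments[0]: expected keys dx, dy, dz, ax, ay, az, claw
```

>>> servo_tool --increments '[{"dx": 2,"dy": 2.9,"claw": -1},{"dx": 4,"dy": 5.8,"claw": -1},{"dx": 6,"dy": 8.7,"claw": -1},{"dx": 8,"dy": 11.6,"claw": -1},{"dx": 10,"dy": 14.5,"claw": -1},{"dx": 12,"dy": 17.4,"claw": -1},{"dx": 14,"dy": 20.3,"claw": -1},{"dx": 15.35,"dy": 23.15,"claw": -1}]'

```text
invalid input at $.increments[0]: expected keys dx, dy, dz, ax, ay, az, claw
```

>>> servo_tool --increments '[{"claw": -1},{"claw": -1},{"dz": -2,"claw": -1},{"dz": -3,"claw": -1},{"dz": -3,"claw": -1},{"dz": -3,"claw": -1}]'

```text
invalid input at $.increments[0]: expected keys dx, dy, dz, ax, ay, az, claw
```

```bash
python3 - <<'E'
from cell import *
import cv2,pickle
s=read_state();print({k:s[k] for k in('clock','eef_pos','tool_rot','width','force')})
for n in('wrist','side'):
    d=get_image(n);pickle.dump(d,open(n+'1.pkl','wb'));cv2.imwrite(f'pics/{n}1.png',d['color'][:,:,::-1])
    from h import *
    print(proj(d,[[557.5,-139,154],s['eef_pos']]))
    p=np.load('p.npy');print(proj(d,W(p,[[-28,40,148],[-28,80,148],[-28,60,148]])))
E
```

```text
{'clock': 0.1, 'eef_pos': array([ 243.78395925, -601.93775714,  230.49135654]), 'tool_rot': array([-1.57252954e+00, -3.36890966e-05, -2.75686585e+00]), 'width': 84.98810796654573, 'force': array([ 0.48457049,  0.06734164, -0.29231068])}
[[-1116.94318602 -1775.68054602]
 [  322.70503272   321.72817605]]
[[ -924.36646125 -1597.61231013]
 [-1144.62030736 -1733.2690466 ]
 [-1032.20645956 -1664.03213657]]
[[414.26378302 246.84438775]
 [951.02478779 646.61695937]]
[[427.62937222 251.66592294]
 [399.37610306 246.51533779]
 [413.45576732 249.08206765]]
```

>>> servo_tool --increments '[{"dx": 2,"dy": 2.9,"dz": 0,"ax": 0,"ay": 0,"az": -0.05,"claw": -1},{"dx": 4,"dy": 5.8,"dz": 0,"ax": 0,"ay": 0,"az": -0.1,"claw": -1},{"dx": 6,"dy": 8.7,"dz": 0,"ax": 0,"ay": 0,"az": -0.15,"claw": -1},{"dx": 8,"dy": 11.6,"dz": 0,"ax": 0,"ay": 0,"az": -0.2,"claw": -1},{"dx": 10,"dy": 14.5,"dz": 0,"ax": 0,"ay": 0,"az": -0.25,"claw": -1},{"dx": 12,"dy": 17.4,"dz": 0,"ax": 0,"ay": 0,"az": -0.3,"claw": -1},{"dx": 14,"dy": 20.3,"dz": 0,"ax": 0,"ay": 0,"az": -0.348,"claw": -1},{"dx": 16,"dy": 23.2,"dz": 0,"ax": 0,"ay": 0,"az": -0.348,"claw": -1}]'

```text
clock: 0.87
eef_pos: [404.7, -368.9, 231.3]
tool_rot: [-1.571, -0.0, -3.107]
force: [0.1, 0.5, -1.3]
width: 85.6
```

>>> servo_tool --increments '[{"dx": 2,"dy": 2.9,"dz": 0,"ax": 0,"ay": 0,"az": 0,"claw": -1},{"dx": 4,"dy": 5.8,"dz": 0,"ax": 0,"ay": 0,"az": 0,"claw": -1},{"dx": 6,"dy": 8.7,"dz": 0,"ax": 0,"ay": 0,"az": 0,"claw": -1},{"dx": 8,"dy": 11.6,"dz": 0,"ax": 0,"ay": 0,"az": 0,"claw": -1},{"dx": 10,"dy": 14.5,"dz": 0,"ax": 0,"ay": 0,"az": 0,"claw": -1},{"dx": 12,"dy": 17.4,"dz": 0,"ax": 0,"ay": 0,"az": 0,"claw": -1},{"dx": 14,"dy": 20.3,"dz": 0,"ax": 0,"ay": 0,"az": 0,"claw": -1},{"dx": 15.35,"dy": 23.15,"dz": 0,"ax": 0,"ay": 0,"az": 0,"claw": -1}]'

```text
clock: 1.53
eef_pos: [559.3, -136.9, 231.2]
tool_rot: [-1.571, 0.001, -3.104]
force: [0.0, -0.1, 0.0]
width: 85.5
```

>>> servo_tool --increments '[{"dx": 0,"dy": 0,"dz": -1.5,"ax": 0,"ay": 0,"az": 0,"claw": -1},{"dx": 0,"dy": 0,"dz": -3,"ax": 0,"ay": 0,"az": 0,"claw": -1},{"dx": 0,"dy": 0,"dz": -4,"ax": 0,"ay": 0,"az": 0,"claw": -1},{"dx": 0,"dy": 0,"dz": -4,"ax": 0,"ay": 0,"az": 0,"claw": -1},{"dx": 0,"dy": 0,"dz": -4,"ax": 0,"ay": 0,"az": 0,"claw": -1}]'

```text
clock: 1.95
eef_pos: [557.0, -139.4, 190.9]
tool_rot: [-1.571, -0.001, -3.106]
force: [-0.1, -1.4, -0.9]
width: 85.1
```

```bash
python3 - <<'E'
from cell import *
import cv2,pickle
from h import *
s=read_state();print({k:s[k] for k in('clock','eef_pos','tool_rot','width','force')})
for n in('wrist','side'):
    d=get_image(n);pickle.dump(d,open(n+'1.pkl','wb'));cv2.imwrite(f'pics/{n}1.png',d['color'][:,:,::-1])
    p=np.load('p.npy');print(n,proj(d,W(p,[[-28,40,148],[-28,80,148],[-28,60,148],[-28,60,154]])),proj(d,[s['eef_pos']]))
E
```

```text
{'clock': 1.95, 'eef_pos': array([ 557.00442355, -139.4187203 ,  190.94130113]), 'tool_rot': array([-1.57086025e+00, -1.29538550e-03, -3.10570455e+00]), 'width': 85.05199819391846, 'force': array([-0.09116609, -1.3553109 , -0.9336646 ])}
wrist [[363.41459041 276.83886737]
 [278.99641029 277.0110495 ]
 [321.19582091 276.92497818]
 [321.14576101 281.95082217]] [[321.84035461 321.61546128]]
side [[427.62937222 251.66592294]
 [399.37610306 246.51533779]
 [413.45576732 249.08206765]
 [414.24721647 246.93562314]] [[419.68061683 233.23375466]]
```

View pics/wrist1.png

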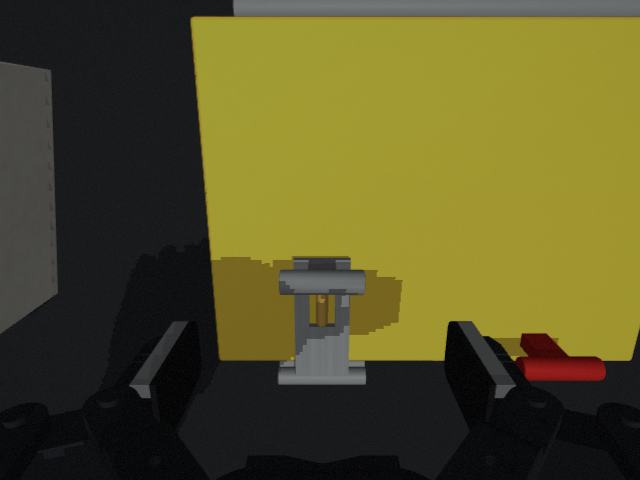

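View pics/side1.png

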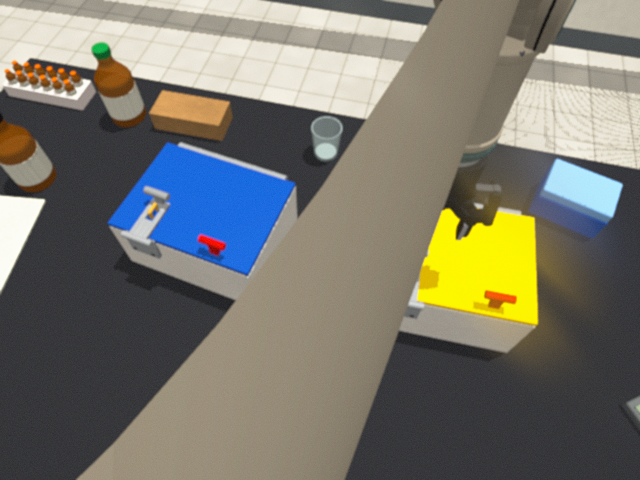

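>>> servo_tool --increments '[{"dx": 0,"dy": 0,"dz": -2,"ax": 0,"ay": 0,"az": 0,"claw": -1},{"dx": 0,"dy": 0,"dz": -4,"ax": 0,"ay": 0,"az": 0,"claw": -1},{"dx": 0,"dy": 0,"dz": -5.5,"ax": 0,"ay": 0,"az": 0,"claw": -1},{"dx": 0,"dy": 0,"dz": -6.1,"ax": 0,"ay": 0,"az": 0,"claw": -1},{"dx": 0,"dy": 0,"dz": -6.1,"ax": 0,"ay": 0,"az": 0,"claw": -0.5},{"dx": 0,"dy": 0,"dz": -6.1,"ax": 0,"ay": 0,"az": 0,"claw": 1},{"dx": 0,"dy": 0,"dz": -6.1,"ax": 0,"ay": 0,"az": 0,"claw": 1},{"dx": 0,"dy": 0,"dz": -6.1,"ax": 0,"ay": 0,"az": 0,"claw": 1}]'

```text
clock: 2.72
eef_pos: [558.4, -139.1, 131.6]
tool_rot: [-1.57, 0.002, -3.105]
force: [0.7, 3.7, 11.6]
width: 39.0
```

>>> servo_tool --increments '[{"dx": 0,"dy": 0,"dz": 0,"ax": 0,"ay": 0,"az": 0,"claw": 1},{"dx": 0,"dy": 0,"dz": 0,"ax": 0,"ay": 0,"az": 0,"claw": 1},{"dx": 0,"dy": 0,"dz": 0,"ax": 0,"ay": 0,"az": 0,"claw": 1},{"dx": 0,"dy": 0,"dz": 0,"ax": 0,"ay": 0,"az": 0,"claw": 1}]'

```text
clock: 3.05
eef_pos: [558.4, -139.1, 131.8]
tool_rot: [-1.57, 0.002, -3.105]
force: [-0.4, 0.1, 6.6]
width: 38.2
```

```bash
python3 - <<'E'
from cell import *
import cv2,pickle
from h import *
s=read_state();print({k:s[k] for k in('clock','eef_pos','tool_rot','width','force')})
for n in('wrist',):
    d=get_image(n);cv2.imwrite(f'pics/{n}2.png',d['color'][:,:,::-1])
a=np.radians(20.4)
for th in range(0,131,10):
    t=np.radians(th)+a; b=74.7*np.array([np.cos(t)-np.cos(a),np.sin(t)-np.sin(a)])/10
    print(th,np.round([b[0],.037*b[0],b[1]],2))
E
```

```text
{'clock': 3.05, 'eef_pos': array([ 558.43250438, -139.11000102,  131.78815125]), 'tool_rot': array([-1.57035885e+00,  2.46924541e-03, -3.10489851e+00]), 'width': 38.23423713003442, 'force': array([-0.36302405,  0.13800655,  6.635468  ])}
0 [0. 0. 0.]
10 [-0.56 -0.02  1.18]
20 [-1.31 -0.05  2.24]
30 [-2.24 -0.08  3.15]
40 [-3.31 -0.12  3.89]
50 [-4.5  -0.17  4.43]
60 [-5.76 -0.21  4.76]
70 [-7.05 -0.26  4.87]
80 [-8.35 -0.31  4.74]
90 [-9.61 -0.36  4.4 ]
100 [-10.78  -0.4    3.84]
110 [-11.84  -0.44   3.08]
120 [-12.76  -0.47   2.16]
130 [-13.5   -0.5    1.09]
```

View pics/wrist2.png

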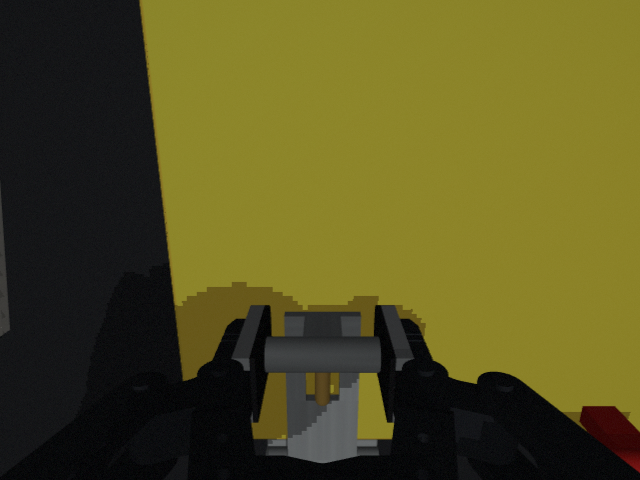

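The bar sits between the two pads at pixels (265–380, 353), width 38 mm. I'll now follow the arc.

>>> servo_tool --increments '[{"dx": -0.56,"dy": -0.02,"dz": 1.18,"ax": 0,"ay": 0,"az": 0,"claw": 1},{"dx": -1.31,"dy": -0.05,"dz": 2.24,"ax": 0,"ay": 0,"az": 0,"claw": 1},{"dx": -2.24,"dy": -0.08,"dz": 3.15,"ax": 0,"ay": 0,"az": 0,"claw": 1},{"dx": -3.31,"dy": -0.12,"dz": 3.89,"ax": 0,"ay": 0,"az": 0,"claw": 1},{"dx": -4.5,"dy": -0.17,"dz": 4.43,"ax": 0,"ay": 0,"az": 0,"claw": 1},{"dx": -4.5,"dy": -0.17,"dz": 4.43,"ax": 0,"ay": 0,"az": 0,"claw": 1}]'

```text
clock: 3.6
eef_pos: [510.9, -140.8, 176.6]
tool_rot: [-1.571, 0.002, -3.106]
force: [2.8, 1.0, -2.2]
width: 38.4
```

```bash
python3 - <<'E'
from cell import *
import cv2
d=get_image('wrist');cv2.imwrite('pics/wrist3.png',d['color'][:,:,::-1])
E
```

```text
(no output)
```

View pics/wrist3.png

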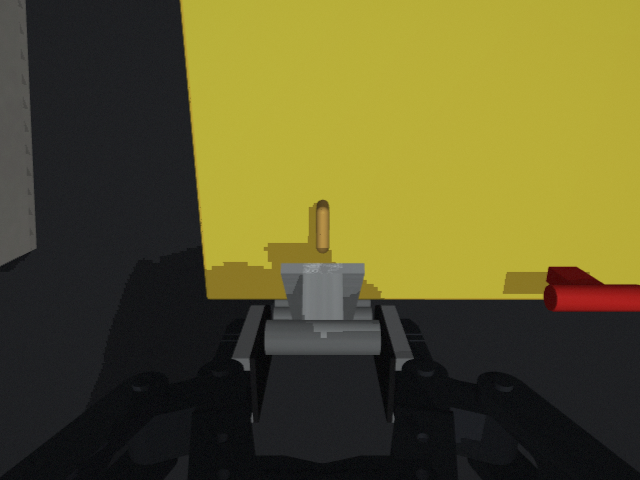

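The hasp is clear of the staple (staple visible at (322,225)). I'll carry it past upright.

>>> servo_tool --increments '[{"dx": -1.26,"dy": -0.04,"dz": 0.33,"ax": 0,"ay": 0,"az": 0,"claw": 1},{"dx": -2.55,"dy": -0.09,"dz": 0.44,"ax": 0,"ay": 0,"az": 0,"claw": 1},{"dx": -3.85,"dy": -0.14,"dz": 0.31,"ax": 0,"ay": 0,"az": 0,"claw": 1},{"dx": -5.11,"dy": -0.19,"dz": -0.03,"ax": 0,"ay": 0,"az": 0,"claw": 1},{"dx": -6.28,"dy": -0.23,"dz": -0.59,"ax": 0,"ay": 0,"az": 0,"claw": 1},{"dx": -7.34,"dy": -0.27,"dz": -1.35,"ax": 0,"ay": 0,"az": 0,"claw": 1},{"dx": -8.0,"dy": -0.29,"dz": -2.0,"ax": 0,"ay": 0,"az": 0,"claw": 1},{"dx": -8.0,"dy": -0.29,"dz": -2.0,"ax": 0,"ay": 0,"az": 0,"claw": 1}]'

```text
clock: 4.32
eef_pos: [429.9, -143.6, 154.6]
tool_rot: [-1.572, -0.004, -3.105]
force: [-4.4, 0.8, 9.6]
width: 38.1
```

```bash
python3 - <<'E'
from cell import *
import cv2
d=get_image('wrist');cv2.imwrite('pics/wrist4.png',d['color'][:,:,::-1])
E
```

```text
(no output)
```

View pics/wrist4.png

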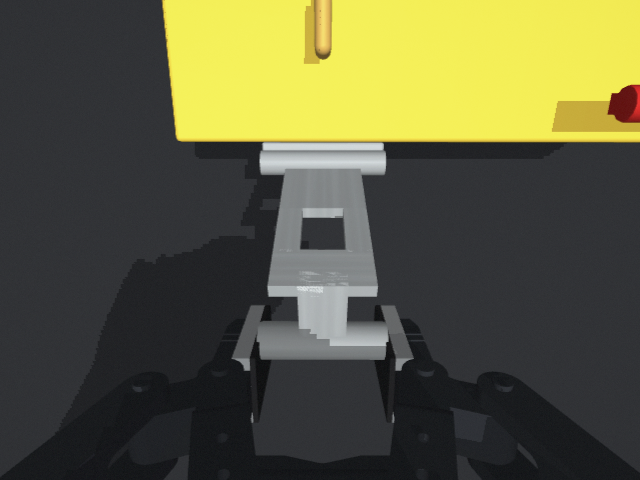

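>>> servo_tool --increments '[{"dx": 0,"dy": 0,"dz": 0,"ax": 0,"ay": 0,"az": 0,"claw": -1},{"dx": 0,"dy": 0,"dz": 0,"ax": 0,"ay": 0,"az": 0,"claw": -1},{"dx": 0,"dy": 0,"dz": 0,"ax": 0,"ay": 0,"az": 0,"claw": -1},{"dx": 0,"dy": 0,"dz": 0,"ax": 0,"ay": 0,"az": 0,"claw": -1},{"dx": 0,"dy": 0,"dz": 1.5,"ax": 0,"ay": 0,"az": 0,"claw": -1},{"dx": 0,"dy": 0,"dz": 4,"ax": 0,"ay": 0,"az": 0,"claw": -1},{"dx": 0,"dy": 0,"dz": 6,"ax": 0,"ay": 0,"az": 0,"claw": -1},{"dx": 0,"dy": 0,"dz": 6,"ax": 0,"ay": 0,"az": 0,"claw": -1}]'

```text
clock: 5.03
eef_pos: [434.7, -144.2, 217.6]
tool_rot: [-1.569, 0.006, -3.105]
force: [-0.1, 0.2, 1.0]
width: 85.4
```

```bash
python3 - <<'E'
from cell import *
import cv2
d=get_image('wrist');cv2.imwrite('pics/wrist5.png',d['color'][:,:,::-1])
E
```

```text
(no output)
```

View pics/wrist5.png

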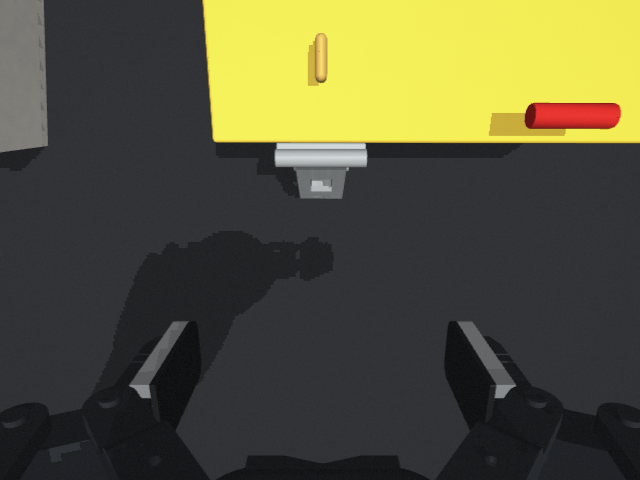

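The hasp now hangs in front (its strap is below the hinge barrel, (321,185)). Next is the red pull.

>>> servo_tool --increments '[{"dx": 2,"dy": -2.9,"dz": 0,"ax": 0,"ay": 0,"az": 0,"claw": -1},{"dx": 4,"dy": -5.8,"dz": 0,"ax": 0,"ay": 0,"az": 0,"claw": -1},{"dx": 6,"dy": -8.7,"dz": 0,"ax": 0,"ay": 0,"az": 0,"claw": -1},{"dx": 8.2,"dy": -11.7,"dz": 0,"ax": 0,"ay": 0,"az": 0,"claw": -1},{"dx": 8.2,"dy": -11.7,"dz": -1.2,"ax": 0,"ay": 0,"az": 0,"claw": -1},{"dx": 8.2,"dy": -11.7,"dz": -2.5,"ax": 0,"ay": 0,"az": 0,"claw": -1},{"dx": 8.2,"dy": -11.7,"dz": -2.5,"ax": 0,"ay": 0,"az": 0,"claw": -1},{"dx": 8.2,"dy": -11.7,"dz": -2.5,"ax": 0,"ay": 0,"az": 0,"claw": -1}]'

```text
clock: 5.75
eef_pos: [513.4, -259.9, 188.0]
tool_rot: [-1.573, -0.003, -3.105]
force: [-0.1, -0.1, 0.6]
width: 85.5
```

```bash
python3 - <<'E'
from cell import *
import cv2
from h import *
d=get_image('wrist');cv2.imwrite('pics/wrist6.png',d['color'][:,:,::-1])
p=np.load('p.npy');print(proj(d,W(p,[[-75,-80,148],[-75,-40,148],[-75,-60,148],[-75,-60,154]])))
a=np.radians(13);ax=169.3
for th in range(0,73,6):
    t=np.radians(th)+a; b=ax*np.array([np.cos(a)-np.cos(t),np.sin(t)-np.sin(a)])/10
    print(th,np.round([b[0],.037*b[0],b[1]],2))
E
```

```text
[[367.11453508 276.62682539]
 [281.32161081 276.65790071]
 [324.20208075 276.64236884]
 [324.2165337  281.77050888]]
0 [0. 0. 0.]
6 [0.49 0.02 1.7 ]
12 [1.15 0.04 3.35]
18 [1.98 0.07 4.91]
24 [2.98 0.11 6.38]
30 [4.11 0.15 7.74]
36 [5.39 0.2  8.97]
42 [ 6.79  0.25 10.06]
48 [ 8.29  0.31 11.  ]
54 [ 9.88  0.37 11.78]
60 [11.55  0.43 12.38]
66 [13.27  0.49 12.81]
72 [15.02  0.56 13.06]
```

View pics/wrist6.png

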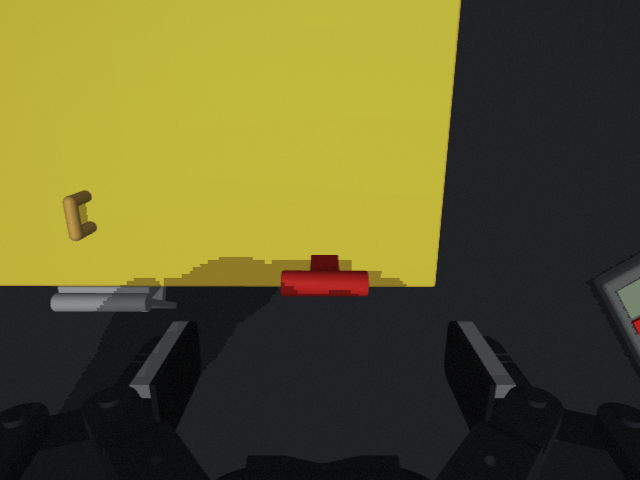

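>>> servo_tool --increments '[{"dx": 0,"dy": 0,"dz": -2,"ax": 0,"ay": 0,"az": 0,"claw": -1},{"dx": 0,"dy": -0.05,"dz": -4,"ax": 0,"ay": 0,"az": 0,"claw": -1},{"dx": 0,"dy": -0.05,"dz": -5.4,"ax": 0,"ay": 0,"az": 0,"claw": -1},{"dx": 0,"dy": -0.05,"dz": -5.9,"ax": 0,"ay": 0,"az": 0,"claw": -1},{"dx": 0,"dy": -0.05,"dz": -5.9,"ax": 0,"ay": 0,"az": 0,"claw": -0.5},{"dx": 0,"dy": -0.05,"dz": -5.9,"ax": 0,"ay": 0,"az": 0,"claw": 1},{"dx": 0,"dy": -0.05,"dz": -5.9,"ax": 0,"ay": 0,"az": 0,"claw": 1},{"dx": 0,"dy": -0.05,"dz": -5.9,"ax": 0,"ay": 0,"az": 0,"claw": 1}]'

```text
clock: 6.47
eef_pos: [515.2, -260.8, 131.9]
tool_rot: [-1.571, 0.002, -3.105]
force: [-3.0, 10.6, 27.7]
width: 38.6
```

>>> servo_tool --increments '[{"dx": 0,"dy": 0,"dz": 0,"ax": 0,"ay": 0,"az": 0,"claw": 1},{"dx": 0,"dy": 0,"dz": 0,"ax": 0,"ay": 0,"az": 0,"claw": 1},{"dx": 0,"dy": 0,"dz": 0,"ax": 0,"ay": 0,"az": 0,"claw": 1},{"dx": 0,"dy": 0,"dz": 0,"ax": 0,"ay": 0,"az": 0,"claw": 1}]'

```text
clock: 6.8
eef_pos: [515.3, -260.7, 132.3]
tool_rot: [-1.571, 0.002, -3.105]
force: [-0.7, 1.4, 5.2]
width: 38.1
```

```bash
python3 - <<'E'
from cell import *
import cv2
d=get_image('wrist');cv2.imwrite('pics/wrist7.png',d['color'][:,:,::-1])
d=get_image('top');cv2.imwrite('pics/top7.png',d['color'][:,:,::-1])
E
```

```text
(no output)
```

View pics/wrist7.png

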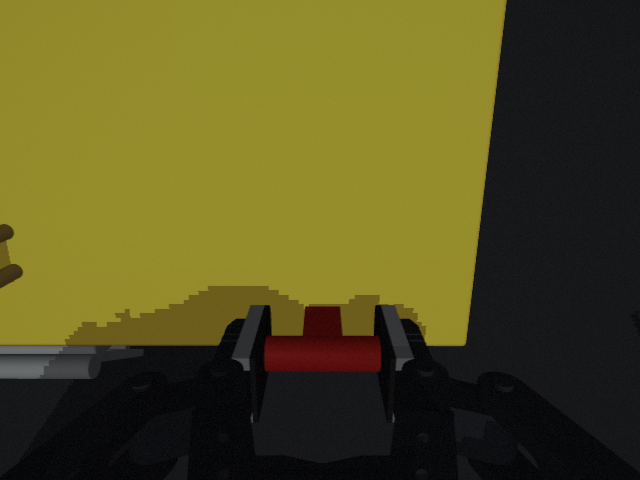

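View pics/top7.png

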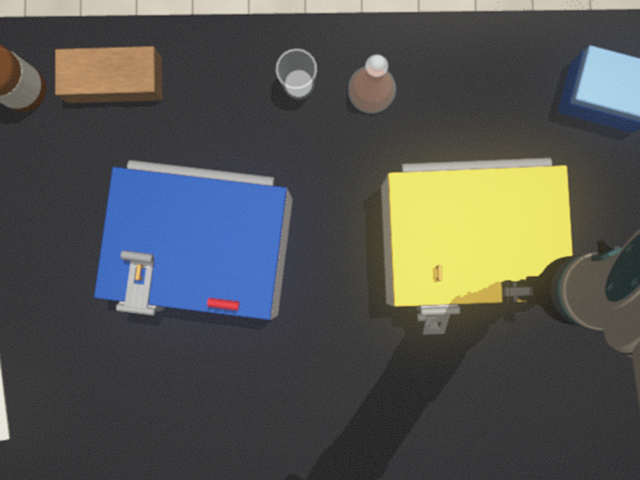

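The red bar is pinched between the pads at (265–380, 353), and the hasp hangs in front at (433,325) in the top view. I'll raise the lid.

>>> servo_tool --increments '[{"dx": 0.22,"dy": 0.01,"dz": 0.86,"ax": 0,"ay": 0,"az": 0,"claw": 1},{"dx": 0.49,"dy": 0.02,"dz": 1.7,"ax": 0,"ay": 0,"az": 0,"claw": 1},{"dx": 1.15,"dy": 0.04,"dz": 3.35,"ax": 0,"ay": 0,"az": 0,"claw": 1},{"dx": 1.98,"dy": 0.07,"dz": 4.91,"ax": 0,"ay": 0,"az": 0,"claw": 1},{"dx": 2.98,"dy": 0.11,"dz": 6.38,"ax": 0,"ay": 0,"az": 0,"claw": 1},{"dx": 4.11,"dy": 0.15,"dz": 7.74,"ax": 0,"ay": 0,"az": 0,"claw": 1},{"dx": 4.11,"dy": 0.15,"dz": 7.74,"ax": 0,"ay": 0,"az": 0,"claw": 1},{"dx": 4.11,"dy": 0.15,"dz": 7.74,"ax": 0,"ay": 0,"az": 0,"claw": 1}]'

```text
clock: 7.57
eef_pos: [555.4, -259.3, 208.8]
tool_rot: [-1.571, -0.0, -3.104]
force: [-1.5, 1.4, 0.2]
width: 37.8
```

```bash
python3 - <<'E'
from cell import *
import cv2
d=get_image('wrist');cv2.imwrite('pics/wrist8.png',d['color'][:,:,::-1])
E
```

```text
(no output)
```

View pics/wrist8.png

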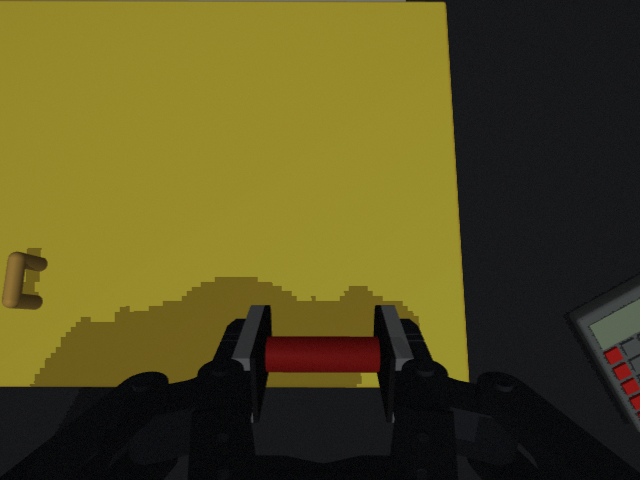

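>>> servo_tool --increments '[{"dx": 1.28,"dy": 0.05,"dz": 1.23,"ax": 0,"ay": 0,"az": 0,"claw": 1},{"dx": 2.68,"dy": 0.1,"dz": 2.32,"ax": 0,"ay": 0,"az": 0,"claw": 1},{"dx": 4.18,"dy": 0.16,"dz": 3.26,"ax": 0,"ay": 0,"az": 0,"claw": 1},{"dx": 5.77,"dy": 0.22,"dz": 4.04,"ax": 0,"ay": 0,"az": 0,"claw": 1},{"dx": 7.44,"dy": 0.28,"dz": 4.64,"ax": 0,"ay": 0,"az": 0,"claw": 1},{"dx": 9.16,"dy": 0.34,"dz": 5.07,"ax": 0,"ay": 0,"az": 0,"claw": 1},{"dx": 10.3,"dy": 0.38,"dz": 5.25,"ax": 0,"ay": 0,"az": 0,"claw": 1},{"dx": 10.3,"dy": 0.38,"dz": 5.25,"ax": 0,"ay": 0,"az": 0,"claw": 1}]'

```text
clock: 8.28
eef_pos: [659.4, -255.7, 260.3]
tool_rot: [-1.571, 0.0, -3.105]
force: [-0.2, 0.7, 1.7]
width: 37.4
```

```bash
python3 - <<'E'
from cell import *
import cv2
d=get_image('wrist');cv2.imwrite('pics/wrist9.png',d['color'][:,:,::-1])
E
```

```text
(no output)
```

View pics/wrist9.png

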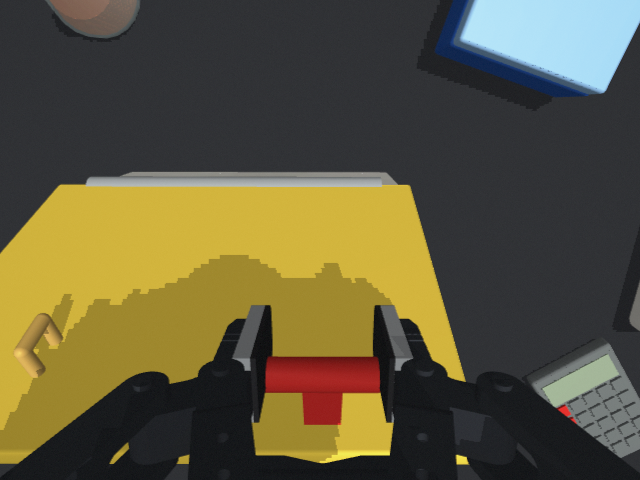

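>>> servo_tool --increments '[{"dx": 0,"dy": 0,"dz": 0,"ax": 0,"ay": 0,"az": 0,"claw": 1},{"dx": 0,"dy": 0,"dz": 0,"ax": 0,"ay": 0,"az": 0,"claw": -1},{"dx": 0,"dy": 0,"dz": 0,"ax": 0,"ay": 0,"az": 0,"claw": -1},{"dx": 0,"dy": 0,"dz": 0,"ax": 0,"ay": 0,"az": 0,"claw": -1},{"dx": 0,"dy": 0,"dz": 0,"ax": 0,"ay": 0,"az": 0,"claw": -1},{"dx": 0,"dy": 0,"dz": 0,"ax": 0,"ay": 0,"az": 0,"claw": -1},{"dx": 0,"dy": 0,"dz": 2,"ax": 0,"ay": 0,"az": 0,"claw": -1},{"dx": 0,"dy": 0,"dz": 4,"ax": 0,"ay": 0,"az": 0,"claw": -1}]'

```text
clock: 9.0
eef_pos: [657.7, -255.5, 299.6]
tool_rot: [-1.572, -0.003, -3.105]
force: [0.6, -0.3, 0.6]
width: 85.4
```

>>> servo_tool --increments '[{"dx": 0,"dy": 0,"dz": 2,"ax": 0,"ay": 0,"az": 0,"claw": -1},{"dx": 0,"dy": 0,"dz": 4,"ax": 0,"ay": 0,"az": 0,"claw": -1},{"dx": 0,"dy": 0,"dz": 6,"ax": 0,"ay": 0,"az": 0,"claw": -1},{"dx": 0,"dy": 0,"dz": 6,"ax": 0,"ay": 0,"az": 0,"claw": -1},{"dx": 0,"dy": 0,"dz": 6,"ax": 0,"ay": 0,"az": 0,"claw": -1},{"dx": 0,"dy": 0,"dz": 6,"ax": 0,"ay": 0,"az": 0,"claw": -1}]'

```text
clock: 9.5
eef_pos: [658.2, -255.6, 359.6]
tool_rot: [-1.571, -0.001, -3.105]
force: [0.1, -0.6, -0.3]
width: 85.7
```

```bash
python3 - <<'E'
from cell import *
import cv2
s=read_state();print(s['clock'],s['force'],s['eef_pos'])
a=[get_image(n)['color'] for n in('side','top')]+[get_image('wrist')['color']]
for n,i in zip(('side','top','wrist'),a):cv2.imwrite(f'pics/{n}10.png',i[:,:,::-1])
E
```

```text
9.5 [ 0.14095944 -0.62392072 -0.26793926] [ 658.18974883 -255.61116952  359.59984668]
```

View pics/side10.png

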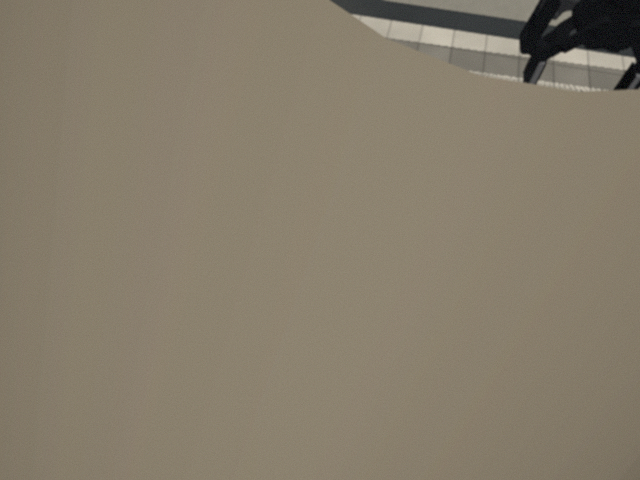

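View pics/top10.png

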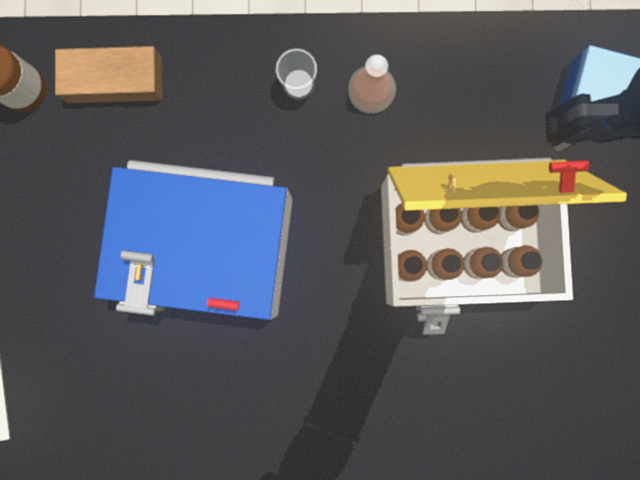

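View pics/wrist10.png

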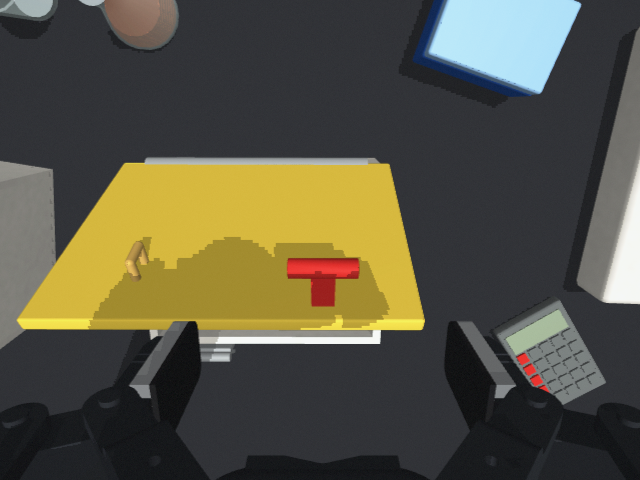

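```bash
python3 -c "
from cell import *
print(finish_job())"
```

```text
the job is handed in; nothing more can be done
None
```

I swung the hasp off its staple and over, so it hangs in front of the yellow chest. Only then did I raise the lid by its red pull, to about 70°, and I left it standing open. I handed the job in at about 9.7 s; no verdict is reported.

- **Lid:** the last top and wrist pictures show it open with the gripper well above it. The 70° comes from the path of the grip, not from a separate measurement. I did not compare two pictures to check that the lid was at rest.
- **Hasp:** the last top picture shows it hanging in front at pixel (433,322). I judged this by eye and did not measure the angle.
- **Forces:** wrist force was near zero at the end (under 1 N). The highest reading was about 28 N, while closing on the red pull.
- **Blue chest:** I kept the arm away from it, and it looks unchanged in the top view.
- **Disagreements and gaps:**
  - The top and side cameras put the chest about 4 mm apart in x, with a few side-view points up to 6 pixels off. The grasps still landed well.
  - In the last side picture the arm blocked the view, so it confirmed nothing.
  - My first three move calls were refused because some keys were missing. They moved nothing.

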